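Unlock the sprung parts chest and hold its hatch just below balance

TASK

I want to hook the stay onto the sprung lid of the grey parts chest. Draw the locking bar out of its keeper and lay it down flat on the bench, then lift the lid by its handle clearly past the point where its spring takes over (but don't let it swing fully open against its stop), bring it back to about ten degrees below that balance point and keep holding it there: finish with the lid still in the gripper. Do not drop the bar or shift the other things on the bench.

Things in the scene. Friction and masses are not known exactly. Their poses are not given: they have to be found in the camera images.
- chest: grey sheet-metal parts chest fixed to the bench, 150 (x) x 210 (y) x 90 mm high, shut by a 12 mm thick lid whose top is 102 mm above the bench. Origin: centre of its underside; x points from its front (handle side, nearest the robot) to the hinge side, y to its left, z up
- lock_bar: loose locking bar, 0.1 to 0.2 kg: flat steel, 12 mm wide, 8 mm high, with an upright black grip at its outer end, 12 (x) x 40 (y) x 38 mm high. Origin: under the grip's centre, level with the bar's underside; the bar runs along +y to its tip at 115 mm. At the start it lies in the keeper, parallel to the chest's axes, tip over the lid, underside 104 mm up; comes out only along the chest's -y
- bar_tip (a point): middle of the inner tip of the locking bar, 4 mm above its underside; it must travel 73 to 79 mm to leave the keeper; while it is over the lid the lid cannot open
- hatch_handle (a point): middle of the lid's handle: a round steel bar, 12 mm diameter, 92 mm long along the chest's y, on two arms at its ends, 45 mm in front of the lid's front edge (free gap between). Lid shut: 96 mm above the bench, 123 mm in front of the chest's origin; it swings on a radius of 201 mm about the hinge
- hatch_hinge (a point): middle of the hinge line, which runs along the chest's y at its rear rim, 78 mm behind the chest's origin and 96 mm above the bench
- hatch (a joint): opening angle of the lid, rad: 0 shut, 1.5 fully open against its stop. A hinge spring nearly carries the 0.9 kg lid: balance point at 0.90 rad (52 degrees); below it the lid falls shut by itself, above it the spring swings it open to the stop. A newton or two at the handle moves it
- mug: grey mug, 85 x 115 x 88 mm, a bystander at the chest's rear right; origin under its centre
- union_a: brass pipe union, 41 x 47 x 48 mm, a bystander to the left of the chest; origin under its centre
- tape_measure: yellow tape measure, 68 x 72 x 34 mm, a bystander at the chest's front left; origin under its centre
- keeper (a point): middle of the channel floor in the dark steel keeper on the chest's right side; 40, 132 and 104 mm from the chest's origin along its -x, -y and z. The channel runs along the chest's y, 40 mm long, 15 mm wide, 11 mm high inside, roofed over (roof top 121 mm above the bench)
Mind the look-alikes: they are no part of the job. Of the things like the lock_bar, leave any that is green, orange or red; of the rest the larger one is meant.

How it is judged:
By the outcome, as a careful person would: the job done as asked, in the order asked, and still so for the second after the job is handed in, while the arm keeps its last pose, push and grip.
It also fails if it takes over 61 s, if anything falls off the work surface, if the arm or the gripper's body presses on something with over 40 N, if the wrist force passes 120 N, or if a joint passes its speed limit or range.

ROBOT

A 7-joint arm with a two-finger parallel gripper is mounted at the origin on a cart in front of the work surface, level with it; the furniture and walls round the work are solid. World frame = base frame: x ahead of the robot, y to its left, z up, the work surface at z = 0. Lengths are in m, angles in rad, forces in N, time in s.
With the tool pointing down it reaches from about 0.4 to 0.9 m from the base axis. Payload 5.6 kg.
Tool frame: the origin (TCP) lies midway between the tips of the shut fingers; the grasp point (between the pads) lies 19 mm behind it; z points along the fingers, y is the line along which they close (so a half turn about z gives the same grasp; the last joint's range is limited). The gripper opens to 92 mm and grips with 3 to 60 N. Pads are 20 mm wide; open, the fingers measure 128 mm over their backs; the gripper's body (75 mm by 189 mm) begins 69 mm behind the grasp point.
Start: joints at [1.297, 0.468, -0.012, 1.603, 0.006, 1.071, -0.056], TCP at [0.149, -0.633, 0.215] pointing down, gripper open.
Joint ranges: [-2.53, 2.53], [-0.31, 2.02], [-1.57, 1.55], [0.28, 2.44], [-1.29, 4.43], [0.15, 1.84], [-2.92, 2.92]. Speed limits (rad/s): [2.57, 2.57, 3.14, 3.14, 3.14, 3.14, 3.14].

INTERFACE

Orientations are given as a 3x3 rotation matrix whose columns are the frame's x, y, z axes.
In Python, from station import env, effector, solver, viewer, workorder, search_frame, tip_of gives the robot as it stands. Calls block until the motion is done:
- env.reach(position, orientation): joint-space move of the TCP to a pose.
- env.movel(position, frame=None, rate=0.15): straight line of the TCP; frame=None keeps the orientation; rate is the mean speed in m/s.
- env.goto_joints(angles): joint-space move.
- effector.release() and effector.grasp(squeeze=None): open the fingers fully, or close them until they stop; squeeze is the grip in N (None keeps the last).
- env.pause(seconds).
- solver.inverse_kinematics(position, orientation): joint angles nearest the present ones, or None.
- env.sense(): the state.
- viewer.read_camera(name): name is "scene" or "top" or "wrist"; returns (picture, depth): 420x560x3 uint8, red, green, blue; 420x560 float32, m along the optical axis (not along the pixel's ray), 0 where there is no reading.
- viewer.camera_info(name): a dict with "intrinsics" (3x3 intrinsics, pixels), "dist_coeffs" ([k1, k2, p1, p2, k3] as OpenCV has them; the pictures are not rectified), "eye" and "rotation" of the camera in the world; the wrist camera has in their place "T_tool_cam" (4x4, takes a point from camera to tool coordinates, whose origin is the TCP and whose axes are the flange's). Camera axes: x right, y up, looking along -z (the intrinsics and any distortion apply to the point x, -y, -z); pixel columns grow to the right and rows downward; lengths in m; the calibration is good to about 2 mm. A picture is of the moment at which its call begins: read the wrist's pose just before it. camera_info takes no time and is no camera call.
A pose or a line that the arm cannot do raises env.PlanningError and nothing moves.
- workorder.finish_job(): hands the job in; it is judged then, once.
Trained networks look in the newest picture that a camera, given by its name, has taken for a name from the list of things; names that differ only in an ending like _2 or _b are one class to them, and where a whole thing is asked for, a point or a joint stands for the part that bears it (a point fixed in the world has none). Each returns a list of dicts, best first, with "score" (0 to 1); they miss things now and then, are a little off and sometimes report something else, mostly with a low value. They report only what shows in the picture. A call takes as long as a camera call. They do not tell look-alikes from the thing itself.
- search_frame(camera, name): "at" ([x, y, z] in m, in world coordinates, good to about 4 mm: the middle of the surface that is visible of it).
- tip_of(camera, name): "at" ([x, y, z] in m, in world coordinates, good to about 4 mm: a listed point, or the origin of a listed thing).
The state is a dict: "t": time; "joint_positions": joint angles; "joint_velocities": joint speeds; "tau": joint torques, N m; "ee_pos": TCP position; "tcp_rot": TCP orientation; "wrist_force": force on the tool from outside, world axes, zero at the start; "moment": the same for the moment, N m; "gripper_width": finger opening in m; "grasp_force": force on a finger pad.
Only numpy, scipy, OpenCV 4.12 (cv2) and the standard library are available. Lean on these libraries where they do the work, as an engineer would, in place of code of your own. Each camera call takes 0.05 s, during which the arm holds its last target. There are 200 camera calls.

## Working session

There is one attempt and no reset: what is moved stays moved. The work goes in short steps, each a Python script; the robot and the scene stay as the last script left them, time stands still between calls to the robot, and variables do not carry over. Pictures are saved under pics/ and viewed, at most 10 in all, crops included, and the job is handed in when it is done.

```bash
mkdir -p pics; ls
python3 - <<'E'
from station import *
import cv2,numpy as np
for c in ["scene","top"]:
    p,d=viewer.read_camera(c); cv2.imwrite(f"pics/{c}0.png",p[:,:,::-1]); np.save(f"pics/{c}_d0.npy",d)
    print(c,viewer.camera_info(c))
    for n in ["chest","lock_bar","mug","union_a","tape_measure"]:
        print(n,[(np.round(x["at"],3),round(x["score"],2)) for x in tip_of(c,n)][:3])
    for n in ["bar_tip","hatch_handle","hatch_hinge","keeper"]:
        print(n,[(np.round(x["at"],3),round(x["score"],2)) for x in tip_of(c,n)][:3])
s=env.sense(); print(s)
E
```

```text
pics
scene {'intrinsics': array([[509.06485876,   0.        , 280.94925111],
       [  0.        , 509.06485876, 214.22047884],
       [  0.        ,   0.        ,   1.        ]]), 'dist_coeffs': array([0.05247809, 0.        , 0.        , 0.        , 0.        ]), 'eye': array([ 0.12069574, -0.73934442,  0.92149716]), 'rotation': array([[ 0.84911993,  0.36401978, -0.38273353],
       [-0.52802831,  0.56651867, -0.63264738],
       [-0.01347047,  0.73928763,  0.67325504]])}
chest [(array([0.587, 0.11 , 0.   ]), 0.83)]
lock_bar [(array([ 0.824,  0.107, -0.001]), 0.87), (array([ 0.596, -0.297, -0.   ]), 0.86), (array([ 0.487, -0.054,  0.106]), 0.78)]
mug [(array([ 0.618, -0.105, -0.004]), 0.63)]
union_a []
tape_measure [(array([0.52 , 0.297, 0.002]), 0.67)]
bar_tip [(array([ 0.302, -0.278,  0.007]), 0.63), (array([0.899, 0.018, 0.004]), 0.6), (array([ 0.584, -0.182,  0.004]), 0.57)]
hatch_handle [(array([0.47 , 0.146, 0.093]), 0.87), (array([0.521, 0.299, 0.002]), 0.5)]
hatch_hinge [(array([0.66 , 0.082, 0.098]), 0.56)]
keeper [(array([ 0.509, -0.006,  0.103]), 0.61)]
top {'intrinsics':
[... 1188 characters left out ...]
, 'joint_velocities': array([ 0.00106845, -0.00054948, -0.00039417, -0.00057277,  0.00199654,
        0.00105257, -0.00124547]), 'tau': array([ 4.01853758e-04, -5.20416784e+01, -1.22902842e-02, -2.44048673e+01,
       -5.67339070e-02,  1.14113622e-02,  2.62488629e-05]), 'ee_pos': array([ 0.14862678, -0.63280586,  0.21464315]), 'tcp_rot': array([[ 9.73517326e-01,  2.28613247e-01, -1.43048198e-05],
       [ 2.28613243e-01, -9.73517318e-01, -1.25678025e-04],
       [-4.26576512e-05,  1.19079464e-04, -9.99999992e-01]]), 'wrist_force': array([-0.01761327, -0.43572598, -0.40791683]), 'moment': array([-0.0320127 ,  0.0234354 ,  0.03719464]), 'grasp_force': 0.0, 'gripper_width': 0.09183791260842149}
```

View pics/scene0.png

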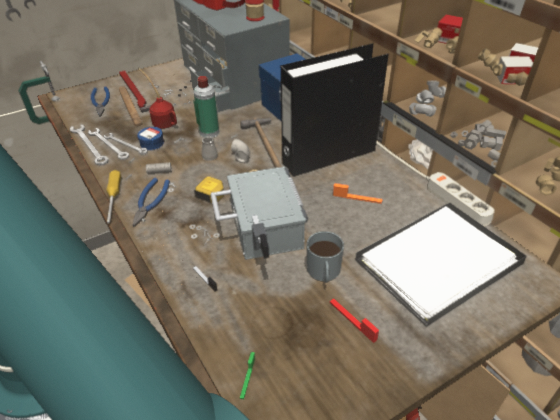

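View pics/top0.png

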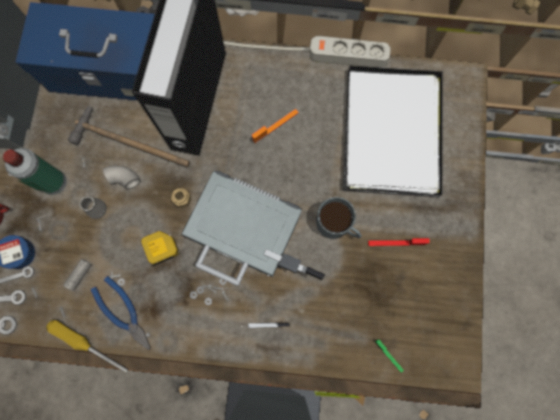

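The scene picture shows the chest at (265,210). The candidates for the bar are the one in the keeper with a black grip (262,245), a small one on the bench (205,278), and the orange (357,195), red (355,318) and green (248,375) ones. The one in the keeper is neither green, orange nor red, and it is the larger of the two left. I'll confirm this in a crop and fit the geometry from depth.

```bash
cat > h.py <<'E'
import numpy as np, cv2
from station import *
def cloud(cam,d,pose=None):
    i=viewer.camera_info(cam); K=i["intrinsics"]; h,w=d.shape
    v,u=np.mgrid[:h,:w]
    n=cv2.undistortPoints(np.stack([u,v],-1).reshape(-1,1,2).astype(np.float64),K,i["dist_coeffs"]).reshape(h,w,2)
    P=np.stack([n[...,0]*d,-n[...,1]*d,-d],-1)
    if "eye" in i: return P@i["rotation"].T+i["eye"]
    T=i["T_tool_cam"]; P=P@T[:3,:3].T+T[:3,3]
    return P@pose[1].T+pose[0]
def down(yaw): # tool down, closing axis along chest x
    y=np.array([np.cos(yaw),np.sin(yaw),0]); z=np.array([0,0,-1.]); return np.stack([np.cross(y,z),y,z],1)
def tilt(yaw,a): # tool z pointing a below chest +x
    xc=np.array([np.cos(yaw),np.sin(yaw),0]); up=np.array([0,0,1.])
    z=np.cos(a)*xc-np.sin(a)*up; y=np.sin(a)*xc+np.cos(a)*up
    return np.stack([np.cross(y,z),y,z],1)
E
python3 - <<'E'
from h import *
for c in ["top","scene"]:
    d=np.load(f"pics/{c}_d0.npy"); p=cv2.imread(f"pics/{c}0.png"); P=cloud(c,d)
    m=(d>0)&(abs(P[...,2]-.102)<.005)&(P[...,0]>.44)&(P[...,0]<.72)&(P[...,1]<.25)&(P[...,1]>-.05)
    m=cv2.morphologyEx(m.astype(np.uint8),cv2.MORPH_OPEN,np.ones((7,7)))>0
    print(c,m.sum(),"lid",cv2.minAreaRect((P[m][:,:2]*1000).astype(np.float32)),np.median(P[m][:,2]))
    g=(d>0)&(P[...,2]>.125)&(P[...,2]<.155)&(np.hypot(P[...,0]-.488,P[...,1]+.059)<.04)
    print("grip",g.sum(),cv2.minAreaRect((P[g][:,:2]*1000).astype(np.float32)),np.median(P[g],0))
p=cv2.imread("pics/top0.png"); cv2.imwrite("pics/crop.png",cv2.resize(p[230:350,190:350],None,fx=5,fy=5,interpolation=cv2.INTER_CUBIC))
# IK check
yaw=np.radians(-18.4)
xc=np.array([np.cos(yaw),np.sin(yaw),0]);yc=np.array([-xc[1],xc[0],0])
def show(n,p,R):
    q=solver.inverse_kinematics(p,R); print(n,None if q is None else np.round(q,2))
for s in (1,-1):
    F=np.diag([s,s,1])
    for z in(.25,.112): show("bar",[.488,-.059,z],down(yaw)@F)
    show("place",[.445,-.187,.01],down(yaw)@F)
    H=np.array([.661,.083,.096])
    for a0 in (35,45,55):
      for th in (0,41,68):
        t=np.radians(th);hp=H+.201*(-np.cos(t)*xc+np.sin(t)*np.array([0,0,1]))
        for k in (0,1):
            R=tilt(yaw,np.radians(a0)+k*t)
            show(("h",s,a0,th,k),hp+.015*R[:,2],R@F)
E
```

```text
top 2866 lid ((585.7257690429688, 107.68316650390625), (217.379150390625, 164.53785705566406), 70.62254333496094) 0.10282336505915723
grip 130 ((486.97125244140625, -57.89311981201172), (39.39826965332031, 12.453019142150879), 71.20286560058594) [ 0.48640929 -0.05760072  0.14213667]
scene 1581 lid ((587.4939575195312, 107.56816101074219), (217.9940185546875, 163.02578735351562), 71.6996841430664) 0.10298926431575772
grip 113 ((487.13861083984375, -57.54227828979492), (45.05805969238281, 12.144477844238281), 72.33787536621094) [ 0.48480349 -0.0625521   0.14121104]
bar [ 0.63  0.23 -0.66  1.91  0.16  1.06 -0.42]
bar [ 0.53  0.42 -0.58  2.04  0.32  0.77 -0.56]
place [ 0.66  0.57 -0.4   2.11  0.41  0.54 -0.36]
('h', 1, 35, 0, 0) None
('h', 1, 35, 0, 1) None
('h', 1, 35, 41, 0) [ 0.35  0.61 -1.31  2.35  1.77  1.36 -2.36]
('h', 1, 35, 41, 1) [ 0.53  0.41 -1.13  1.99  0.71  0.93 -1.28]
('h', 1, 35, 68, 0) [ 0.52  0.5  -1.3   2.22  1.75  1.16 -2.13]
('h', 1, 35, 68, 1) [ 0.3   0.56 -0.7   1.49  0.21  1.4  -0.74]
('h', 1, 45, 0, 0) None
('h', 1, 45, 0, 1) None
('h', 1, 45, 41, 0) [-0.66  0.14
[... 1059 characters left out ...]
7]
('h', -1, 45, 0, 0) None
('h', -1, 45, 0, 1) None
('h', -1, 45, 41, 0) [-0.04  0.21 -0.68  2.3   1.42  0.77  1.  ]
('h', -1, 45, 41, 1) [ 0.63  0.62 -1.31  1.88  0.73  1.15  1.88]
('h', -1, 45, 68, 0) [ 0.3   0.24 -0.9   2.14  1.34  0.77  1.28]
('h', -1, 45, 68, 1) [ 0.53  0.95 -1.33  1.36  0.57  1.71  2.09]
('h', -1, 55, 0, 0) [-0.29  0.41 -0.45  2.37  1.56  0.68  0.72]
('h', -1, 55, 0, 1) [-0.29  0.41 -0.45  2.37  1.56  0.68  0.72]
('h', -1, 55, 41, 0) [ 0.54  0.42 -1.29  2.19  1.3   0.94  1.26]
('h', -1, 55, 41, 1) [ 0.62  0.74 -1.32  1.77  0.65  1.29  1.95]
('h', -1, 55, 68, 0) [ 0.63  0.43 -1.29  2.02  1.21  0.95  1.52]
('h', -1, 55, 68, 1) [ 0.5   1.05 -1.33  1.25  0.51  1.84  2.08]
```

View pics/crop.png

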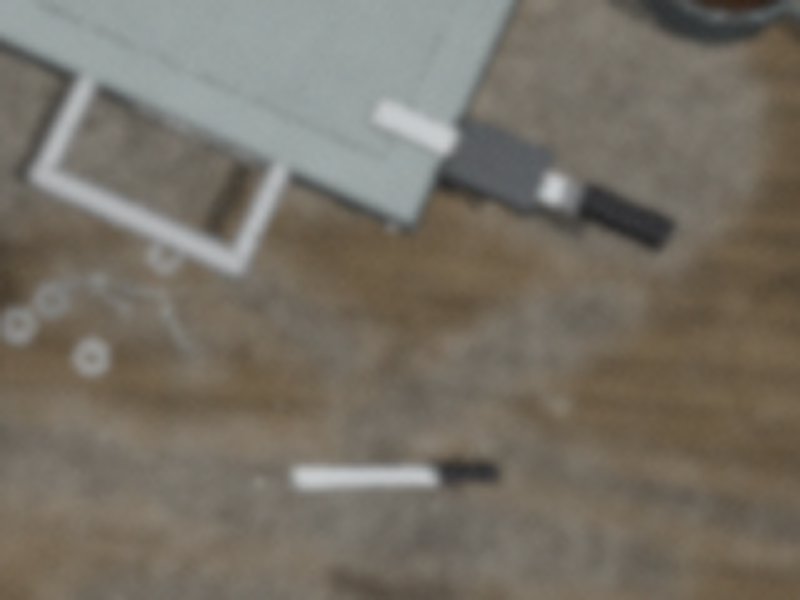

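The crop confirms it: the bar in the keeper (grip at crop 625,215) is clearly larger than the loose one with a black grip (400,475). Depth puts its grip top at z=0.142, as it should be, so I'm moving in.

Run:
```python
from h import *
yaw=np.radians(-18.8); R=down(yaw)
env.reach([.487,-.058,.24],R)
s=env.sense(); p,d=viewer.read_camera("wrist"); cv2.imwrite("pics/w1.png",p[:,:,::-1])
P=cloud("wrist",d,(s["ee_pos"],s["tcp_rot"]))
m=(d>0)&(abs(P[...,2]-.142)<.006)&(np.hypot(P[...,0]-.487,P[...,1]+.058)<.04)
r=cv2.minAreaRect((P[m][:,:2]*1000).astype(np.float32)); print(s["t"],m.sum(),r,np.median(P[m],0))
m2=(d>0)&(abs(P[...,2]-.121)<.005)&(np.hypot(P[...,0]-.508,P[...,1]+.003)<.05)
print("keeper roof",m2.sum(),m2.sum() and cv2.minAreaRect((P[m2][:,:2]*1000).astype(np.float32)))
```

```text
3.375 772 ((488.6145935058594, -57.51783752441406), (39.65083312988281, 11.302850723266602), 71.35061645507812) [ 0.48910499 -0.05650805  0.14226981]
keeper roof 1872 ((503.4177551269531, -13.297718048095703), (57.75812530517578, 26.5849666595459), 71.02915954589844)
```

View pics/w1.png

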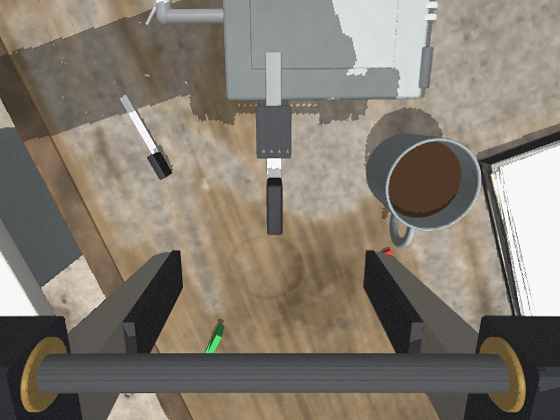

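The wrist view shows the grip at (273,205) in line with the keeper at (273,130), square to the fingers. I'll grasp it and pull.

Run:
```python
from h import *
yaw=np.radians(-18.8); R=down(yaw); yc=np.array([-np.sin(yaw),np.cos(yaw),0])
g=np.array([.4885,-.0573,.112])
def st(n):
    s=env.sense(); print(n,round(s["t"],2),np.round(s["ee_pos"],4),"F",np.round(s["wrist_force"],1),"w",round(s["gripper_width"],4),round(s["grasp_force"],1)); return s
env.movel(g,R,rate=.12); st("at")
effector.grasp(30); st("grasped")
for k in (.01,.045,.09,.135):
    env.movel(g-k*yc,R,rate=.08); st(k)
p,d=viewer.read_camera("wrist"); cv2.imwrite("pics/w2.png",p[:,:,::-1])
```

```text
at 4.64 [ 0.4891 -0.0573  0.1126] F [ 1.1 -0.6 -0.6] w 0.0922 0.0
grasped 5.83 [ 0.4885 -0.0573  0.112 ] F [ 0.6 -0.5  0.2] w 0.0119 30.0
0.01 6.1 [ 0.4849 -0.0677  0.112 ] F [-0.9 -1.   0.6] w 0.0118 30.0
0.045 6.68 [ 0.474  -0.1002  0.112 ] F [ 0.1 -0.7 -0.9] w 0.012 30.0
0.09 7.39 [ 0.4596 -0.1422  0.112 ] F [ 0.1 -0.5 -1.5] w 0.0116 30.0
0.135 8.1 [ 0.4451 -0.1848  0.112 ] F [-0.3  0.2 -1.7] w 0.0118 30.0
```

View pics/w2.png

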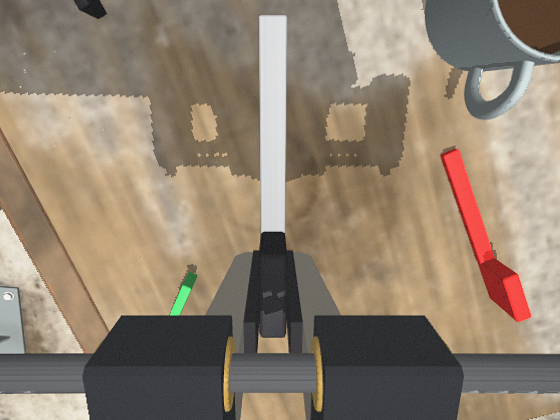

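The bar is out, held straight from (273,235) to (273,20), with clear bench beneath it. I'll lower it until it touches, release it, and check.

Run:
```python
from h import *
yaw=np.radians(-18.8); R=down(yaw); yc=np.array([-np.sin(yaw),np.cos(yaw),0])
g=np.array([.4885,-.0573,.112])-.135*yc
def st(n):
    s=env.sense(); print(n,round(s["t"],2),np.round(s["ee_pos"],4),"F",np.round(s["wrist_force"],1),"w",round(s["gripper_width"],4)); return s
env.movel([*g[:2],.014],R,rate=.1); f0=st("low")["wrist_force"][2]
for z in np.arange(.011,.0049,-.001):
    env.movel([*g[:2],z],R,rate=.02); s=st(round(z,4))
    if s["wrist_force"][2]-f0>2.5: break
effector.release(); st("open")
env.movel([*g[:2],.16],R,rate=.15)
s=st("up"); p,d=viewer.read_camera("wrist"); cv2.imwrite("pics/w3.png",p[:,:,::-1])
P=cloud("wrist",d,(s["ee_pos"],s["tcp_rot"]))
for lo,hi in((.004,.014),(.03,.045)):
    m=(d>0)&(P[...,2]>lo)&(P[...,2]<hi)&(np.hypot(*(P[...,:2]-(g[:2]+.05*yc[:2])).transpose(2,0,1))<.08)
    if m.sum()>20: print(lo,m.sum(),cv2.minAreaRect((P[m][:,:2]*1000).astype(np.float32)),np.median(P[m],0))
```

```text
low 9.28 [ 0.4455 -0.1852  0.0145] F [ 0.6  0.2 -1.7] w 0.0116
0.011 9.58 [ 0.445  -0.1852  0.0112] F [-0.2 -0.1 -1.6] w 0.012
0.01 9.83 [ 0.4449 -0.1851  0.01  ] F [-0.5 -0.3 -1.3] w 0.0119
0.009 10.08 [ 0.4449 -0.1851  0.0089] F [-0.3 -0.1 -1.3] w 0.0118
0.008 10.33 [ 0.4451 -0.1851  0.008 ] F [-0.3 -0.3 -1.8] w 0.0119
0.007 10.58 [ 0.4451 -0.1851  0.0079] F [-3.   0.9 10.7] w 0.012
open 11.82 [ 0.445  -0.1851  0.007 ] F [ 0.8 -0.5  0.2] w 0.092
up 12.98 [ 0.4444 -0.1849  0.1593] F [0.6 0.  0.9] w 0.0922
0.004 1661 ((466.7721252441406, -122.20634460449219), (96.98532104492188, 11.510835647583008), 70.95240020751953) [ 0.46736054 -0.1199975   0.00839001]
0.03 667 ((445.03118896484375, -185.17454528808594), (39.217159271240234, 10.871916770935059), 71.36528015136719) [ 0.44541291 -0.18409485  0.03830496]
```

View pics/w3.png

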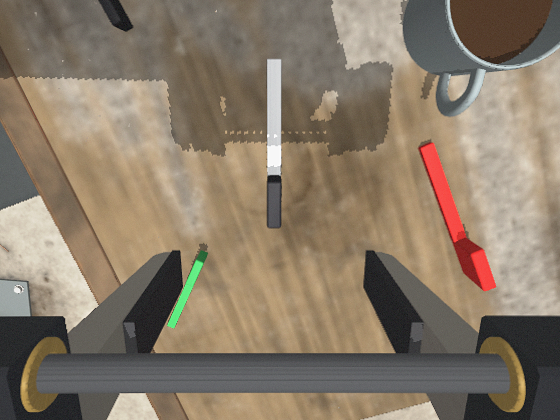

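The bar lies flat: its top is at 8.4 mm and its grip top at 38 mm, shown at (273,60–228). The red, green and small bars have not moved. Next is the handle: go to pre-grasp and refine its position from there.

Run:
```python
from h import *
yaw=np.radians(-18.7); xc=np.array([np.cos(yaw),np.sin(yaw),0]); up=np.array([0,0,1.])
H=np.array([.6605,.0832,.096])
s=env.sense(); env.movel(s["ee_pos"]+[0,0,.13],rate=.2)
R=tilt(yaw,np.radians(55)); hp=H-.201*xc; z=R[:,2]
print("grasp ik",solver.inverse_kinematics(hp+.016*z,R))
env.reach(hp-.10*z,R)
s=env.sense(); p,d=viewer.read_camera("wrist"); cv2.imwrite("pics/w4.png",p[:,:,::-1])
P=cloud("wrist",d,(s["ee_pos"],s["tcp_rot"]))
print(s["t"],np.round(s["joint_positions"],2),np.round(s["ee_pos"],4))
yc=np.array([-xc[1],xc[0],0]); C=P-hp
lx,ly,lz=C@xc,C@yc,C[...,2]
m=(d>0)&(abs(lx)<.018)&(abs(ly)<.035)&(abs(lz)<.02)
print(m.sum(),"lx",np.percentile(lx[m],[2,50,98]),"lz",np.percentile(lz[m],[2,50,98]))
m=(d>0)&(abs(lx)<.012)&(abs(ly)<.07)&(abs(lz)<.02); print("ly",np.percentile(ly[m],[1,50,99]))
print("ik grasp",solver.inverse_kinematics(hp+.016*z,R))
for th in (0.5,.725,1.15):
  for k in (0,.5,1):
    Rk=tilt(yaw,np.radians(55)+k*th); q=solver.inverse_kinematics(H+.201*(-np.cos(th)*xc+np.sin(th)*up)+.016*Rk[:,2],Rk); print(th,k,q if q is None else np.round(q,2))
```

```text
grasp ik [-0.04162495  0.48909658 -0.73859476  2.3578145   1.59488577  0.81825869
 -2.40653842]
15.6917 [-0.85  0.08 -0.01  2.42  1.02  0.67 -2.03] [0.4161 0.1656 0.1779]
1430 lx [-0.00680057 -0.00373014  0.00357   ] lz [-0.00177569  0.00481026  0.00680652]
ly [-0.04965811  0.00451738  0.04966034]
ik grasp [-0.77076283  0.36605103  0.08876671  2.40102275  1.51803759  0.47958627
 -2.44496226]
0.5 0 [-0.73  0.16  0.1   2.32  1.07  0.55 -1.86]
0.5 0.5 [-0.61  0.17  0.11  2.19  0.45  0.58 -1.18]
0.5 1 [-0.56  0.24  0.2   2.05  0.04  0.78 -0.72]
0.725 0 [-0.69  0.12  0.12  2.25  0.93  0.58 -1.66]
0.725 0.5 [-0.6   0.17  0.21  2.05  0.19  0.74 -0.85]
0.725 1 [-0.47  0.33  0.25  1.83 -0.16  1.09 -0.48]
1.15 0 [-0.62  0.12  0.17  2.1   0.75  0.6  -1.35]
1.15 0.5 [-0.49  0.31  0.29  1.74 -0.08  1.08 -0.5 ]
1.15 1 [-0.35  0.63  0.37  1.37 -0.38  1.7  -0.27]
```

View pics/w4.png

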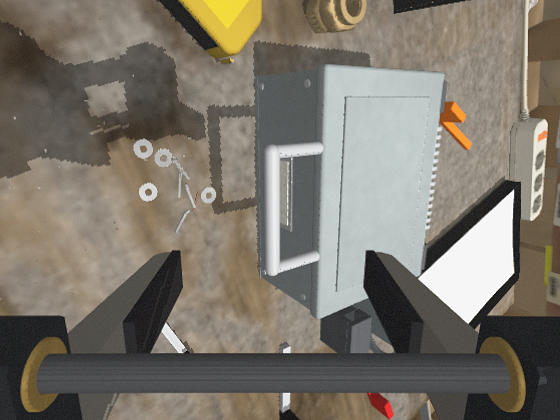

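The handle runs along (273,150–270) and sits within 1 mm of the prediction. I'll grasp it and start the arc, watching the force.

```bash
cat >> h.py <<'E'
yaw=np.radians(-18.7); xc=np.array([np.cos(yaw),np.sin(yaw),0]); up=np.array([0,0,1.])
H=np.array([.6600,.0834,.0963]); OFF=.016
def pose(th):
    R=tilt(yaw,np.radians(55)+th); return H+.201*(-np.cos(th)*xc+np.sin(th)*up)+OFF*R[:,2],R
def st(n):
    s=env.sense(); R=s["tcp_rot"]; v=s["ee_pos"]-OFF*R[:,2]-H; F=s["wrist_force"]
    th=np.arctan2(v[2],-v@xc); e=-np.cos(th)*xc+np.sin(th)*up; t=np.sin(th)*xc+np.cos(th)*up
    print(n,"t",round(s["t"],2),"th %.3f r %.4f"%(th,np.hypot(v[2],v@xc)),"Frad %.1f Ftan %.1f |F| %.1f"%(F@e,F@t,np.linalg.norm(F)),"w",round(s["gripper_width"],4),round(s["grasp_force"],1)); return s
E
python3 - <<'E'
from h import *
p,R=pose(0)
env.movel(p,R,rate=.08); st("at")
effector.grasp(35); st("grasped")
for th in (.05,.12,.22,.32):
    p,R=pose(th); env.movel(p,R,rate=.06); st(th)
E
```

```text
at t 17.33 th 0.001 r 0.2011 Frad -0.1 Ftan 0.5 |F| 0.8 w 0.0917 0.0
grasped t 18.53 th -0.000 r 0.2011 Frad 0.3 Ftan 0.2 |F| 1.0 w 0.011 35.0
0.05 t 18.86 th 0.050 r 0.2011 Frad -0.0 Ftan -1.2 |F| 1.8 w 0.0107 35.0
0.12 t 19.27 th 0.119 r 0.2011 Frad 0.1 Ftan -1.0 |F| 1.1 w 0.0109 35.0
0.22 t 19.77 th 0.218 r 0.2011 Frad -0.7 Ftan -0.3 |F| 1.3 w 0.0106 35.0
0.32 t 20.23 th 0.318 r 0.2010 Frad 1.0 Ftan -0.6 |F| 2.0 w 0.0111 35.0
```

Run:
```python
from h import *
p,d=viewer.read_camera("scene"); cv2.imwrite("pics/s1.png",cv2.resize(p[120:320,150:380,::-1],None,fx=3,fy=3))
```

```text
(no output)
```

View pics/s1.png

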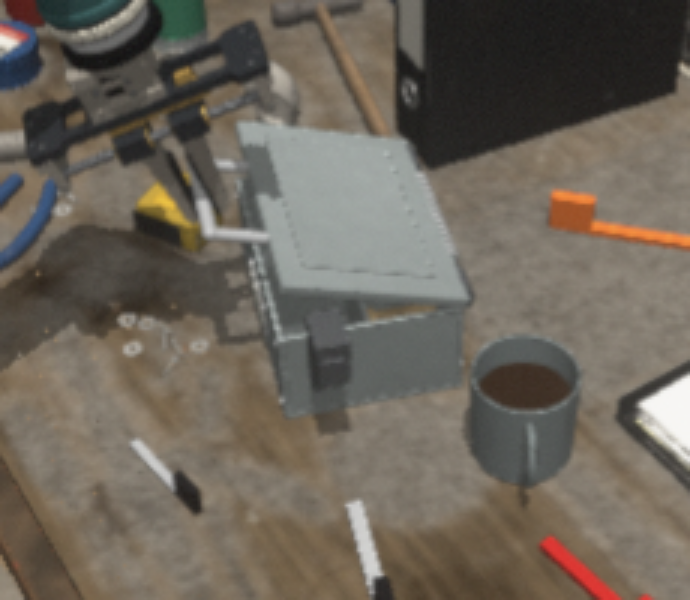

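The lid is rising with the gripper on its handle (200,190), and the bar lies at the bottom (365,540). I'll carry on up to 1.15 rad and then back to 0.725.

Run:
```python
from h import *
for th in (.45,.58,.71,.84,.95,1.05,1.15,1.05,.95,.84,.78,.725):
    p,R=pose(th); env.movel(p,R,rate=.06); st(th)
env.pause(.5); s=st("end")
p,d=viewer.read_camera("scene"); cv2.imwrite("pics/s2.png",cv2.resize(p[120:320,150:380,::-1],None,fx=3,fy=3))
P=cloud("scene",d)-H; yc=np.array([-xc[1],xc[0],0]); lx,ly,lz=P@xc,P@yc,P[...,2]
m=(d>0)&(abs(ly)<.09)&(lx>-.1)&(lx<-.02)&(lz>.012)&(lz<.14)
A=np.polyfit(lx[m],lz[m],1); r=abs(lz-np.polyval(A,lx))<.006; A=np.polyfit(lx[m&r],lz[m&r],1); print("lid slope rad",m.sum(),(m&r).sum(),np.arctan(-A[0]))
```

```text
0.45 t 20.85 th 0.448 r 0.2010 Frad 0.6 Ftan 0.2 |F| 1.8 w 0.0107 35.0
0.58 t 21.42 th 0.577 r 0.2010 Frad 0.1 Ftan -1.2 |F| 2.4 w 0.0105 35.0
0.71 t 21.98 th 0.707 r 0.2010 Frad 1.1 Ftan 0.2 |F| 2.9 w 0.0105 35.0
0.84 t 22.55 th 0.838 r 0.2010 Frad 2.0 Ftan 0.8 |F| 3.7 w 0.0108 35.0
0.95 t 23.05 th 0.949 r 0.2010 Frad 1.5 Ftan -0.1 |F| 3.8 w 0.0103 35.0
1.05 t 23.52 th 1.049 r 0.2010 Frad 1.9 Ftan 1.4 |F| 4.9 w 0.011 35.0
1.15 t 23.98 th 1.149 r 0.2010 Frad 1.5 Ftan 0.7 |F| 5.7 w 0.0108 35.0
1.05 t 24.45 th 1.049 r 0.2010 Frad -1.0 Ftan -0.3 |F| 6.3 w 0.0116 35.0
0.95 t 24.92 th 0.949 r 0.2010 Frad -1.2 Ftan 0.2 |F| 6.5 w 0.0105 35.0
0.84 t 25.42 th 0.840 r 0.2010 Frad -1.7 Ftan 0.1 |F| 5.4 w 0.0108 35.0
0.78 t 25.76 th 0.780 r 0.2010 Frad -0.9 Ftan -0.7 |F| 5.6 w 0.0108 35.0
0.725 t 26.08 th 0.725 r 0.2010 Frad -1.3 Ftan -1.2 |F| 6.1 w 0.011 35.0
end t 26.58 th 0.726 r 0.2010 Frad 0.2 Ftan -0.6 |F| 6.0 w 0.011 35.0
lid slope rad 1201 1201 0.7234350513242856
```

View pics/s2.png

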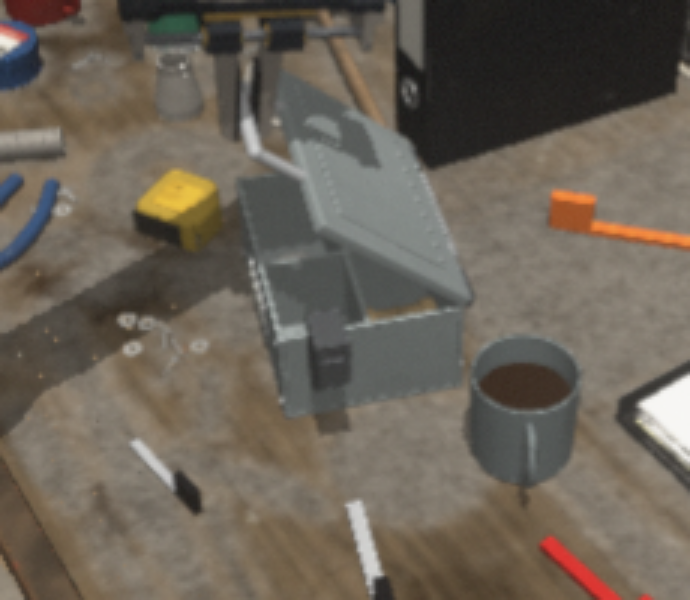

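The picture shows the lid half open and held at its handle (250,110), with the mug, tape measure and bar undisturbed. Depth gives the lid slope as 0.723 rad, about 10° below the balance point. I'll hand it in.

```bash
python3 -c "
from station import *
print(workorder.finish_job())"
```

```text
the job is handed in; nothing more can be done
None
```

I handed the job in at about 27 s: the locking bar lies flat on the bench, and the lid went up to 1.15 rad (66°) and is now held in the gripper at 0.72 rad (41°), about 10° below its balance point; nothing else appeared to move in the pictures.

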